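# Roll a wax billet along the cooling rack with a wooden paddle

## Robot

A 6-joint arm with a two-finger parallel gripper is mounted at the origin on the work surface. World frame = base frame: x ahead of the robot, y to its left, z up, the work surface at z = 0. Lengths are in mm, angles in rad, forces in N, time in s.
With the tool pointing down it reaches from about 350 to 875 mm from the base axis. Payload 4.2 kg.
Tool frame: the origin (TCP) lies at the very end of the fingers, on their centre line; the grasp point (between the pads) lies 19 mm behind it; z points along the fingers, y is the line along which they close (so a half turn about z gives the same grasp; the last joint's range is limited). The gripper opens to 85 mm and grips with 20 to 120 N. Pads are 22 mm wide; open, the fingers measure 114 mm over their backs; the gripper's body (76 mm by 85 mm) begins 54 mm behind the grasp point. The pads swing forward as they close: fully open they stand 13 mm farther back than shut.
Start: joints at [-0.973, 0.385, 0.008, 0, -1.194, -0.259], TCP at [207.737, -589.444, 231.312] pointing down, gripper open.
Joint ranges: [-3.14, 3.14], [-1.21, 2.06], [-1.07, 1.41], [-3.16, 2.05], [-2.99, -0.16], [-3.1, 3.1]. Speed limits (rad/s): [2.79, 2.79, 3.14, 3.14, 3.14, 3.14].

## Interface

Orientations are given as a unit quaternion [x, y, z, w].
In Python, from bench import arm gives the robot as it stands.
- The arm moves only by the tool servo_tool, never from a script. Its argument "rows" is a list that holds one entry, the list of rows, each a list of 7 numbers: the finger opening in mm, from 0 to 85.4, then the shift along the tool's x, y, z in mm, then the turn, a rotation vector about the tool's x, y, z in rad. A call has 1 to 10 rows; each row is the pose to reach, as a shift and turn from the pose commanded when the call began, along the tool's axes at that moment; what a row does not reach only later rows make up. A row lasts 1/8 s, in which the tool goes at most 62.5 mm and 10.7 degrees, less where a joint would pass 70% of its speed; a pose out of reach is approached as far as the arm can. A call with a gripper value outside its range is refused whole. The fingers move at their own pace and stop on an object; the grip force is fixed at half the most. Time passes only in rows, so rows that repeat a pose let the fingers close. It gives the time, the measured TCP pose, the force, the opening and the grip force at its end, in the units of the state.
- arm.read_state(): the state, without advancing time (a new reading comes with each control period).
- arm.get_image(name): name is "scene" or "top" or "wrist"; returns the picture (400x640x3 uint8, red, green, blue); there is no depth.
- arm.camera_params(name): a dict with "intrinsics" (3x3 intrinsics, pixels), "R" (3x3) and "t" (3): a world point X has camera coordinates R X + t. Camera axes: x right, y down, z forward; pixel columns grow to the right and rows downward; lengths in mm; the calibration is good to about 2 mm. The wrist camera is an equidistant fisheye: a pixel r from the principal point sees the ray r / f radians off the axis. A picture is of the moment at which its call begins: read the wrist's pose just before it. camera_params takes no time and is no camera call; for the wrist camera it gives the pose at the moment of the call.
- arm.job_done(): hands the job in; it is judged then, once.
The state is a dict: "clock": time; "joints": joint angles; "joint_vel": joint speeds; "joint_efforts": joint torques, N m; "position": TCP position; "ee_rot": TCP orientation; "contact_force": force on the tool from outside, world axes, zero at the start; "wrist_torque": the same for the moment, N m; "gripper_width": finger opening in mm; "grasp_force": force on a finger pad.
Only numpy, scipy, OpenCV 4.12 (cv2) and the standard library are available. Lean on these libraries where they do the work, as an engineer would, in place of code of your own. Each camera call takes 0.05 s, during which the arm holds its last target. There are 200 camera calls.

## Task

Take the wooden paddle by its handle and use it to roll the dark wax billet gently along the cooling rack, under the roof, keeping the paddle against it until it goes over the small ramp and drops into its seat against the end stop. The wax still marks easily: touch it with nothing but the paddle, and do not hit or flick it. Then stand the paddle upright on the bare bench top again, let go, and leave the other things on the bench where they are.

Things in the scene. Friction and masses are not known exactly. Their poses are not given: they have to be found in the camera images.
- rack: Plywood cooling rack fixed to the bench, 380 long (x), 166 wide (y); place and heading vary. Origin: centre of its underside, on the bench top; x runs along the track towards the roofed end, z up. Two level rails (14 wide, at y = +-40, tops at z = 40) carry the billet between side lips 126 apart (tops at z = 55). The other end is open but for two 6 high nibs on the rails at x = -177.
- rack_crest (a point): Middle of the ramp's crest, on the rack at x = 120, z = 43. On each rail a ramp rises 3 from x = 90 up to here and then steps straight down to rail height: beyond it is the billet's seat. The billet rolls off the crest by itself once its centre is past it.
- rack_seat (a point): Where the billet's centre is when seated: on the rack at x = 135, y = 0, z = 70, give or take 2. Behind it is the end stop, face at x = 165, top at z = 73.
- rack_roof (a point): Middle of the grey roof's front edge, at its underside: on the rack at x = 40, z = 150. The roof runs from here to x = 190, 172 wide, 12 thick, on corner posts outside y = +-75, with two pink moulds stuck on it behind x = 104 (tops at z = 188). It is only 110 above the rails: an upright paddle does not fit beneath, so lean it 30 to 45 degrees, handle back, foot ahead.
- billet_mid (a point): Centre of the billet: a dark green solid wax cylinder, 60 in diameter, 120 long, about 0.3 kg, lying across the rails near the open end of the rack. y is its axis (parallel to the rack's y); x and z turn as it rolls. It rolls with a little resistance (about 0.2 N) and stays where it is left on the level.
- paddle_mid (a point): Centre (80 above its foot) of a pale wooden paddle that stands upright and free on the bench, 160 tall, about 0.16 kg: a block 30 (x) by 80 (y) by 45 high at the bottom, its two 80 wide faces alike, and on it an upright square handle, 24 by 24, from 45 to 160 above the foot. z points up the handle.
- mould: Bystander: pink cup-shaped mould, 70 in diameter, 85 high, standing; origin at the centre of its underside. It may change places with the paddle.
- pillar: Bystander: standing wax pillar, 56 in diameter, 80 high; origin at the centre of its underside.
- ladle: Bystander: steel ladle, bowl 96 in diameter and 42 high, handle 160 long to its -x; origin under the bowl's centre.
- collar: Bystander: pink ring-shaped mould, 100 across, 45 high; origin at the centre of its underside.
- scraper: Bystander: flat scraper lying on the bench, 280 long along its x (x = -140 to 140, the 65 wide blade at +x), up to 20 high; origin in its underside.
Things that resemble listed ones, but are neither listed nor needed, are in the scene too. Leave any pink or red look-alike of the part that bears paddle_mid alone.

How it is judged:
By the outcome, as a careful person would: the job done as asked, in the order asked, and still so for the second after the job is handed in, with the robot touching nothing.
It also fails if it takes over 72 s, if anything falls off the work surface, if the arm or the gripper's body presses on something with over 40 N, if the wrist force passes 120 N, or if a joint passes its speed limit or range.

## Working session

There is one attempt and no reset: what is moved stays moved. The work goes in short steps, Python scripts to look and compute and a tool call to move; the robot and the scene stay as the last step left them, time stands still between calls to the robot, and variables do not carry over. Pictures are saved under pics/ and viewed, at most 10 in all, crops included, and the job is handed in when it is done.

Besides the shell and the picture viewer there is one more tool, called after "Call:" by a JSON object that holds its "name" and its "arguments", one argument or row to a line. servo_tool: Moves the arm, as the interface text tells. Its arguments: {"type":"object","properties":{"rows":{"type":"array"}},"required":["rows"]}

```bash
mkdir -p pics; ls; python3 - <<'E'
from bench import arm
import cv2,numpy as np
print(arm.read_state())
for n in("scene","top"):
    cv2.imwrite(f"pics/{n}0.png",arm.get_image(n)[:,:,::-1]); p=arm.camera_params(n); print(n,p["intrinsics"],p["R"],p["t"])
E
```

```text
pics
{'clock': 0.0, 'joints': array([-9.73367213e-01,  3.85563077e-01,  6.61570987e-03, -5.47293634e-04,
       -1.19401013e+00, -2.58602097e-01]), 'joint_vel': array([-0.00107159, -0.00068114, -0.00120279, -0.00099872,  0.00016783,
        0.00118029]), 'joint_efforts': array([ 5.27045067e-04, -3.92288554e+01,  1.88400704e+01,  4.18599218e+00,
       -4.67380640e-03, -3.49584788e-07]), 'position': array([ 207.56822468, -588.89176749,  230.20653402]), 'ee_rot': array([-1.68504665e-01,  9.85700231e-01,  1.08867520e-03, -2.17116031e-04]), 'contact_force': array([-0.15137426, -0.1886341 ,  0.25799857]), 'wrist_torque': array([ 0.01942453, -0.00258089,  0.0315839 ]), 'grasp_force': 0.0, 'gripper_width': 85.239357502121}
scene [[433.13784043   0.         316.47924445]
 [  0.         433.13784043 190.88193858]
 [  0.           0.           1.        ]] [[ 0.8026846   0.59606162 -0.02019868]
 [ 0.33755095 -0.48196163 -0.8085619 ]
 [-0.4916877   0.6422021  -0.58806434]] [-414.15188643 -139.86537442 1735.02611823]
top [[365.23032265   0.         315.55060984]
 [  0.         365.23032265 206.07494857]
 [  0.           0.           1.        ]] [[-0.00790045 -0.99984604 -0.01566758]
 [-0.99921144  0.00850318 -0.03878391]
 [ 0.03891116  0.01534882 -0.99912478]] [ -25.40948123  576.47667146 1121.95882152]
```

View pics/scene0.png

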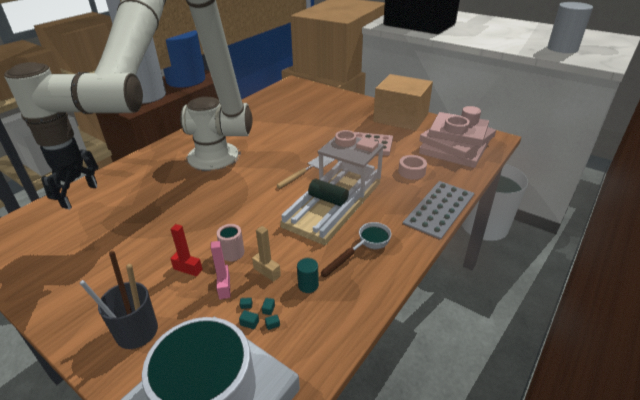

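View pics/top0.png

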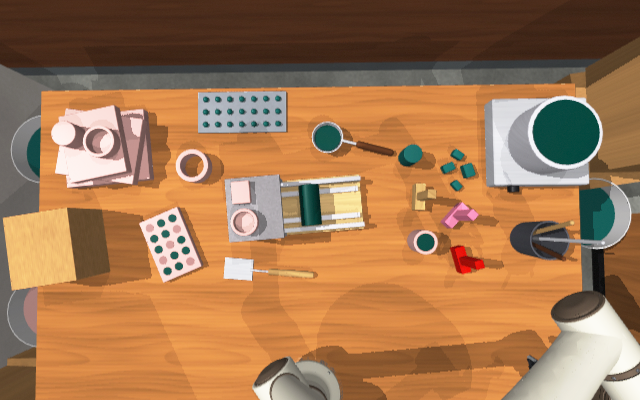

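Candidates for the paddle: pale wood at top (424,196) / scene (265,255); pink at top (460,214) / scene (220,270); red at top (465,260) / scene (183,250). The description says pale wooden, so I take the first and check it in a crop with the rack.

```bash
python3 - <<'E'
import cv2,numpy as np
t=cv2.imread("pics/top0.png");s=cv2.imread("pics/scene0.png")
r=lambda im,x,y,w,h,W,H:cv2.resize(im[y:y+h,x:x+w],(W,H),interpolation=cv2.INTER_CUBIC)
a=np.hstack([r(t,215,165,160,85,640,340),r(t,405,165,40,85,160,340)])
b=np.hstack([r(s,270,120,130,65,520,260),r(s,240,220,65,60,280,260)])
cv2.imwrite("pics/c1.png",np.vstack([a,b]))
E
```

```text
(no output)
```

View pics/c1.png

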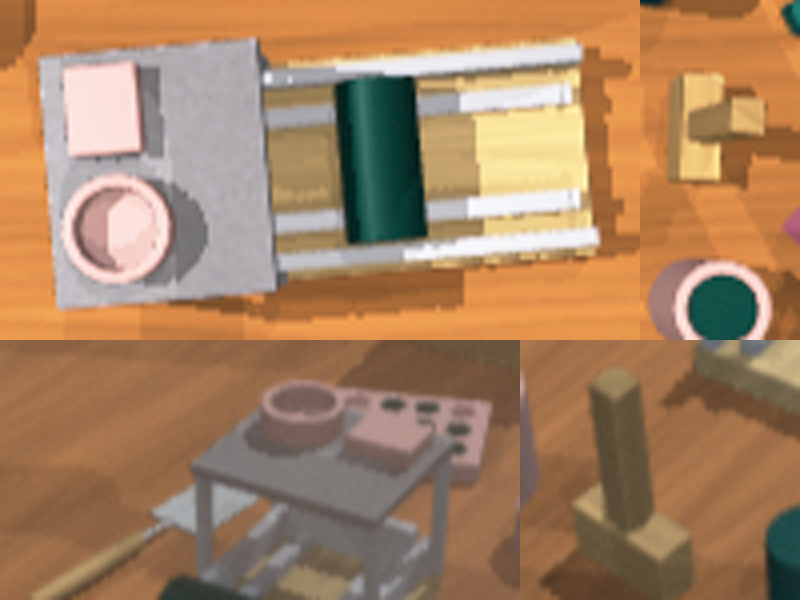

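The crop confirms the pale wooden paddle: handle top at top-image (431.9,193.9), block top centre at (420.5,196.8). The roof corners are about (225,179.5), (279.5,174.5), (284.5,237.5), (229.5,241.8), and the billet centre is about (310,204.8).

```bash
cat > h.py <<'E'
import numpy as np,cv2
from bench import arm
from scipy.spatial.transform import Rotation as R
def ray(n,u,v,z):
    p=arm.camera_params(n);K=p["intrinsics"];Rm=np.array(p["R"]);t=np.array(p["t"])
    c=-Rm.T@t
    d=Rm.T@np.linalg.solve(K,[u,v,1]);return c+d*(z-c[2])/d[2]
def proj(n,X):
    p=arm.camera_params(n);X=np.atleast_2d(X)@np.array(p["R"]).T+p["t"];q=X@np.array(p["intrinsics"]).T;return q[:,:2]/q[:,2:]
E
python3 - <<'E'
from h import *
np.set_printoptions(precision=1,suppress=True)
P=lambda l,z:print(z,np.array([ray("top",*a,z) for a in l]))
P([(225,179.5),(279.5,174.5),(284.5,237.5),(229.5,241.75)],162)
P([(360.5,176.25),(364.5,223.75)],55)
P([(298.75,185),(318.25,183.75),(321.75,224.25),(302,225.75),(310.25,204.75)],70)
P([(415.75,183),(425,183.5),(425,210.5),(415.75,210.5)],45)
P([(431.9,193.9)],160)
P([(425,242)],80);P([(410,155)],80);P([(460,215)],80);P([(467,260)],80)
for uv in [(240+ (612-520)*65/280,220+(382-340)*60/260)]: print(ray("scene",*uv,160))
E
```

```text
162 [[644.4 212.1 162. ]
 [656.6  64.3 162. ]
 [486.7  51.5 162. ]
 [476.4 199.6 162. ]]
55 [[ 662.5 -165.7   55. ]
 [ 520.8 -175.8   55. ]]
70 [[636.6  18.   70. ]
 [639.7 -39.5  70. ]
 [520.4 -48.8  70. ]
 [516.5   9.2  70. ]
 [578.  -15.5  70. ]]
45 [[ 641.7 -332.2   45. ]
 [ 639.9 -359.8   45. ]
 [ 558.9 -358.2   45. ]
 [ 559.1 -330.6   45. ]]
160 [[ 600.5 -345.   160. ]]
80 [[ 467.  -346.5   80. ]]
80 [[ 720.3 -307.9   80. ]]
80 [[ 544.2 -448.8   80. ]]
80 [[ 414.6 -465.8   80. ]]
[ 599.8 -347.3  160. ]
```

```bash
cat >> h.py <<'E'
def plan(pos,Rt):
    s=arm.read_state();Rc=R.from_quat(s["ee_rot"])
    d=Rc.inv().apply(np.array(pos)-s["position"]);r=(Rc.inv()*Rt).as_rotvec()
    print("shift",d.round(1),"turn",r.round(3),np.degrees(np.linalg.norm(r)).round(1),"clock",s["clock"])
def tool(yaw,lean=0):
    # closing axis heading yaw (deg); leaning: tool z = towards that heading by lean
    a=np.radians(yaw);h=np.array([np.cos(a),np.sin(a),0]);l=np.radians(lean)
    z=np.sin(l)*h-np.cos(l)*np.array([0,0,1]);y=np.cos(l)*h+np.sin(l)*np.array([0,0,1])
    return R.from_matrix(np.c_[np.cross(y,z),y,z])
H=94.4;X=np.array([np.cos(np.radians(H)),np.sin(np.radians(H)),0]);Y=np.array([-X[1],X[0],0]);O=np.array([574.9,17.2,0])
def rack(x,y,z):return O+X*x+Y*y+np.array([0,0,z])
E
python3 - <<'E'
from h import *
plan([600,-346,225],tool(89))
print(ray("top",472,208,160))
E
```

```text
shift [-450.9   98.8    5.5] turn [ 0.002 -0.     0.356] 20.4 clock 0.1
[ 561.72999916 -450.9445376   160.        ]
```

Call:
{"name": "servo_tool", "arguments": {
  "rows": [
    [[65, -50, 11, 0, 0, 0, 0.04], [65, -110, 24, 0, 0, 0, 0.09], [65, -170, 37, 0, 0, 0, 0.14], [65, -230, 50, 0, 0, 0, 0.19], [65, -290, 64, 0, 0, 0, 0.24], [65, -350, 77, 2, 0, 0, 0.29], [65, -400, 88, 4, 0, 0, 0.33], [65, -440, 97, 5, 0, 0, 0.356], [65, -451, 99, 5, 0, 0, 0.356], [65, -451, 99, 5, 0, 0, 0.356]]
  ]
}}

```text
clock: 1.35
position: [600.2, -345.8, 225.5]
ee_rot: [0.008, 1.0, 0.0, -0.001]
contact_force: [0.3, 0.6, -0.1]
gripper_width: 64.6
grasp_force: 0.0
```

```bash
python3 - <<'E'
from h import *
plan([600,-346,123],tool(89)); print(arm.read_state()["joints"].round(2))
p=arm.camera_params("wrist");im=arm.get_image("wrist");K=p["intrinsics"];print(K,p.keys())
def wp(Xw):
    c=np.array(p["R"])@np.array(Xw)+p["t"];th=np.arctan2(np.hypot(*c[:2]),c[2]);u=c[:2]/np.hypot(*c[:2])*th
    return K[0,0]*u[0]+K[0,2],K[1,1]*u[1]+K[1,2]
out=im[:,:,::-1].copy()
for a,b,z in[(-12,-12,160),(12,-12,160),(12,12,160),(-12,12,160),(-40,-15,45),(40,-15,45),(40,15,45),(-40,15,45)]:
    u=wp([600+a,-346+b,z]);cv2.circle(out,tuple(int(round(q)) for q in u),2,(255,0,0),-1)
cv2.imwrite("pics/w1.png",out)
E
```

```text
shift [ 1.000e-01 -3.000e-01  1.025e+02] turn [ 0.    -0.001  0.001] 0.1 clock 1.35
[-0.29  0.51  0.19 -0.   -1.26 -1.3 ]
[[309.70691629   0.         320.64687637]
 [  0.         309.70691629 194.47734854]
 [  0.           0.           1.        ]] dict_keys(['intrinsics', 'R', 't'])
```

View pics/w1.png

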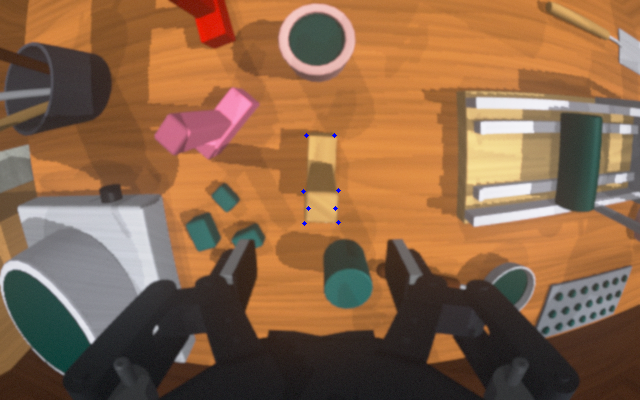

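The wrist view shows the pale paddle, with its handle top at about (321,207) exactly inside my projected corners. Nothing stands in the way of the descent.

Call:
{"name": "servo_tool", "arguments": {
  "rows": [
    [[65, 0, 0, 40, 0, 0, 0], [65, 0, 0, 80, 0, 0, 0], [65, 0, 0, 102, 0, 0, 0], [65, 0, 0, 102, 0, 0, 0], [20, 0, 0, 102, 0, 0, 0], [20, 0, 0, 102, 0, 0, 0], [20, 0, 0, 102, 0, 0, 0], [20, 0, 0, 102, 0, 0, 0], [20, 0, 0, 102, 0, 0, 0]]
  ]
}}

```text
clock: 2.52
position: [601.0, -346.6, 126.3]
ee_rot: [0.008, 1.0, -0.001, 0.001]
contact_force: [-0.9, 0.1, 6.0]
gripper_width: 23.1
grasp_force: 59.4
```

Call:
{"name": "servo_tool", "arguments": {
  "rows": [
    [[20, 0, 0, -20, 0, 0, 0], [20, 0, 0, -60, 0, 0, 0], [20, 0, 0, -110, 0, 0, 0], [20, 0, 0, -140, 0, 0, 0], [20, 0, 0, -140, 0, 0, 0], [20, 0, 0, -140, 0, 0, 0]]
  ]
}}

```text
clock: 3.28
position: [599.4, -345.5, 262.1]
ee_rot: [0.009, 1.0, 0.001, -0.002]
contact_force: [-0.4, -0.3, -2.0]
gripper_width: 23.2
grasp_force: 58.7
```

```bash
cat >> h.py <<'E'
def tcp(ex,ez,y=0,th=40,S=126):
    t=np.radians(th);fx=ex-15*np.cos(t)-S*np.sin(t);fz=ez-15*np.sin(t)+S*np.cos(t);return rack(fx,y,fz)
E
python3 - <<'E'
from h import *
s=arm.read_state();print(s["position"],s["gripper_width"],s["contact_force"])
p=tcp(-95,160);print(p);plan(p,tool(H,40));plan(tcp(-95,160),tool(H,0))
E
```

```text
[ 599.42146131 -345.4915189   262.08214976] 23.22514653424735 [-0.37686045 -0.34183174 -1.98815353]
[ 589.28342958 -169.72934984  246.87978569]
shift [ 13.1 175.5  15.6] turn [-0.695  0.03  -0.091] 40.2 clock 3.275
shift [ 13.1 175.5  15.6] turn [ 0.002 -0.003 -0.094] 5.4 clock 3.275
```

Call:
{"name": "servo_tool", "arguments": {
  "rows": [
    [[20, 1, 20, 0, -0.08, 0.003, -0.01], [20, 3, 45, 2, -0.19, 0.008, -0.025], [20, 5, 70, 4, -0.3, 0.013, -0.04], [20, 7, 95, 7, -0.41, 0.018, -0.054], [20, 9, 125, 10, -0.52, 0.023, -0.068], [20, 11, 152, 13, -0.62, 0.027, -0.081], [20, 13, 170, 15, -0.68, 0.029, -0.089], [20, 13, 175, 16, -0.695, 0.03, -0.091], [20, 13, 175, 16, -0.695, 0.03, -0.091], [20, 13, 175, 16, -0.695, 0.03, -0.091]]
  ]
}}

```text
clock: 4.53
position: [590.3, -171.3, 248.3]
ee_rot: [-0.036, 0.94, 0.34, -0.012]
contact_force: [-0.7, 0.7, -0.9]
gripper_width: 23.2
grasp_force: 58.8
```

```bash
python3 - <<'E'
from h import *
print(arm.read_state()["joints"].round(2))
plan(tcp(-95,160),tool(H,40));plan(tcp(-95,66),tool(H,40))
t=arm.get_image("top");s=arm.get_image("scene")
r=lambda im,x,y,w,h,W,H:cv2.resize(im[y:y+h,x:x+w],(W,H),interpolation=cv2.INTER_CUBIC)
cv2.imwrite("pics/c2.png",np.vstack([r(t,215,160,200,75,800,300),r(s,250,120,160,60,800,300)])[:,:,::-1])
E
```

```text
[-0.35  0.55  0.37 -0.63 -1.7  -1.12]
shift [0.9 0.4 2.1] turn [-0.004  0.002  0.002] 0.3 clock 4.525
shift [  1.1 -59.8  74.3] turn [-0.004  0.002  0.002] 0.3 clock 4.525
```

View pics/c2.png

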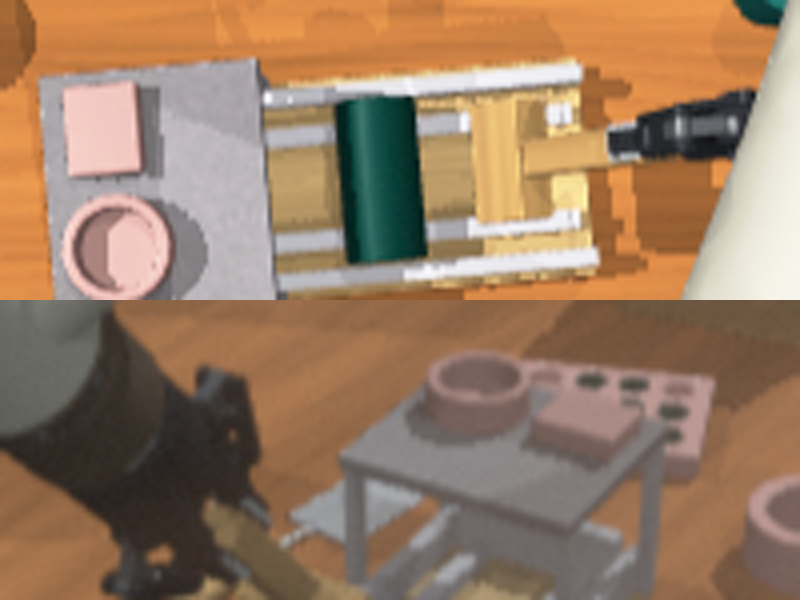

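The top crop shows the leaned paddle square to the rack and centred, with its front edge at about x=477 and the billet's near side at 427, so there is a clear gap. Lowering now.

Call:
{"name": "servo_tool", "arguments": {
  "rows": [
    [[20, 0, -10, 13, 0, 0, 0], [20, 0, -22, 28, 0, 0, 0], [20, 1, -34, 43, 0, 0, 0], [20, 1, -46, 58, 0, 0, 0], [20, 1, -55, 69, 0, 0, 0], [20, 1, -60, 74, 0, 0, 0], [20, 1, -60, 74, 0, 0, 0], [20, 1, -60, 74, 0, 0, 0]]
  ]
}}

```text
clock: 5.62
position: [589.8, -169.9, 153.8]
ee_rot: [-0.037, 0.94, 0.34, -0.011]
contact_force: [0.1, 0.2, -0.8]
gripper_width: 23.2
grasp_force: 58.8
```

```bash
python3 - <<'E'
from h import *
plan(tcp(-95,65),tool(H,40));plan(tcp(-60,65),tool(H,40));plan(tcp(98,65),tool(H,40));print(arm.read_state()["contact_force"])
t=arm.get_image("top");t=np.ascontiguousarray(t[:,:,::-1])
o=cv2.resize(t[160:235,215:415],(800,300),interpolation=cv2.INTER_CUBIC)
for yy in(-40,40):
  for x,z in((-95,65),(120-120-61,70),(-190,0)):
    u=proj("top",rack(x,yy,z))[0];cv2.circle(o,(int((u[0]-215+.5)*4),int((u[1]-160+.5)*4)),2,(255,0,255),-1)
cv2.imwrite("pics/c3.png",o)
E
```

```text
shift [ 0.5 -1.   1.7] turn [-0.004  0.003  0.003] 0.3 clock 5.625
shift [ 0.5 25.8 24.1] turn [-0.004  0.003  0.003] 0.3 clock 5.625
shift [  0.5 147.2 125.2] turn [-0.004  0.003  0.003] 0.3 clock 5.625
[ 0.13167323  0.24237736 -0.81833032]
```

View pics/c3.png

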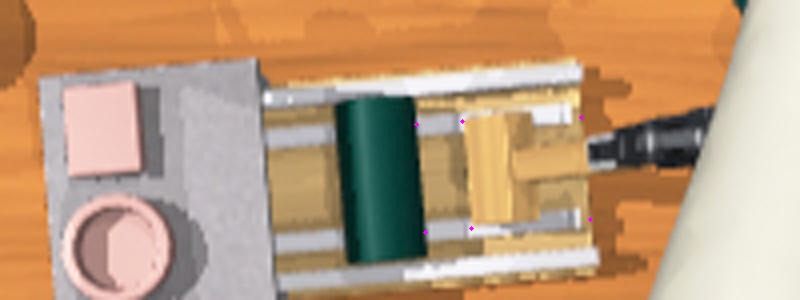

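Call:
{"name": "servo_tool", "arguments": {
  "rows": [
    [[20, 0, 2, 2, 0, 0, 0], [20, 0, 5, 5, 0, 0, 0], [20, 0, 8, 7, 0, 0, 0], [20, 0, 11, 10, 0, 0, 0], [20, 0, 14, 12, 0, 0, 0], [20, 0, 17, 15, 0, 0, 0], [20, 0, 19, 17, 0, 0, 0], [20, 0, 20.5, 17.9, 0, 0, 0], [20, 0, 21.3, 18.6, 0, 0, 0], [20, 0, 22, 19.2, 0, 0, 0]]
  ]
}}

```text
clock: 6.92
position: [587.1, -140.6, 152.4]
ee_rot: [-0.036, 0.939, 0.34, -0.012]
contact_force: [0.1, 0.3, -1.7]
gripper_width: 23.5
grasp_force: 58.8
```

Call:
{"name": "servo_tool", "arguments": {
  "rows": [
    [[20, 0, 0.8, 0.65, 0, 0, 0], [20, 0, 1.6, 1.3, 0, 0, 0], [20, 0, 2.4, 2, 0, 0, 0], [20, 0, 3.2, 2.7, 0, 0, 0], [20, 0, 4, 3.35, 0, 0, 0], [20, 0, 4.8, 4, 0, 0, 0], [20, 0, 5.6, 4.7, 0, 0, 0], [20, 0, 6.4, 5.4, 0, 0, 0], [20, 0, 7.2, 6, 0, 0, 0], [20, 0, 8, 6.7, 0, 0, 0]]
  ]
}}

```text
clock: 8.18
position: [586.3, -130.1, 152.4]
ee_rot: [-0.036, 0.939, 0.341, -0.012]
contact_force: [0.4, -0.3, -0.9]
gripper_width: 23.3
grasp_force: 58.8
```

```bash
python3 - <<'E'
from h import *
s=arm.read_state();print(s["contact_force"]);plan(tcp(98,65),tool(H,40));print("edge x",98-(tcp(98,65)-s["position"])@X,"z",65-(tcp(98,65)-s["position"])[2])
t=np.ascontiguousarray(arm.get_image("top")[:,:,::-1])
a=cv2.resize(t[160:235,215:415],(800,300),interpolation=cv2.INTER_CUBIC)
b=cv2.resize(np.ascontiguousarray(arm.get_image("scene")[:,:,::-1])[150:210,250:410],(800,300),interpolation=cv2.INTER_CUBIC)
cv2.imwrite("pics/c4.png",np.vstack([a,b]))
E
```

```text
[ 0.43789163 -0.29918666 -0.93474383]
shift [1.000e-01 1.174e+02 9.860e+01] turn [-0.003  0.002  0.002] 0.2 clock 8.175
edge x -55.30712895945729 z 65.51872817188061
```

View pics/c4.png

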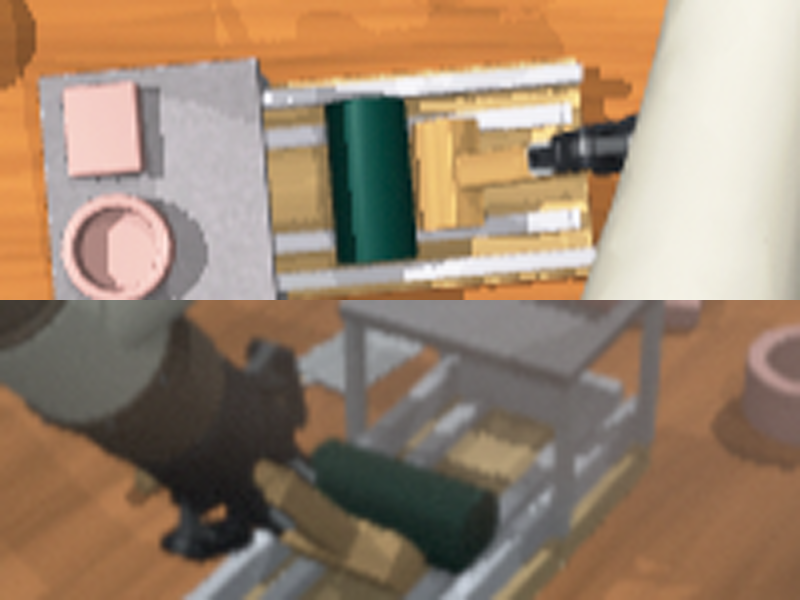

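Contact is made: the paddle edge (crop x≈413) lies against the billet, which rolled a few mm and is still square. Now I push steadily.

Call:
{"name": "servo_tool", "arguments": {
  "rows": [
    [[20, 0, 1.2, 1, 0, 0, 0], [20, 0, 3, 2.5, 0, 0, 0], [20, 0, 5.3, 4.4, 0, 0, 0], [20, 0, 7.6, 6.4, 0, 0, 0], [20, 0, 9.9, 8.3, 0, 0, 0], [20, 0, 12.2, 10.2, 0, 0, 0], [20, 0, 14.5, 12.2, 0, 0, 0], [20, 0, 16.8, 14.1, 0, 0, 0], [20, 0, 19.1, 16, 0, 0, 0], [20, 0, 21.4, 18, 0, 0, 0]]
  ]
}}

```text
clock: 9.52
position: [584.2, -102.1, 152.3]
ee_rot: [-0.037, 0.939, 0.341, -0.012]
contact_force: [-0.2, 0.0, -1.3]
gripper_width: 23.4
grasp_force: 58.8
```

Call:
{"name": "servo_tool", "arguments": {
  "rows": [
    [[20, 0, 2.3, 1.9, 0, 0, 0], [20, 0, 4.6, 3.9, 0, 0, 0], [20, 0, 6.9, 5.8, 0, 0, 0], [20, 0, 9.2, 7.7, 0, 0, 0], [20, 0, 11.5, 9.7, 0, 0, 0], [20, 0, 13.8, 11.6, 0, 0, 0], [20, 0, 16.1, 13.5, 0, 0, 0], [20, 0, 18.4, 15.5, 0, 0, 0], [20, 0, 20.7, 17.4, 0, 0, 0], [20, 0, 23, 19.3, 0, 0, 0]]
  ]
}}

```text
clock: 10.78
position: [581.9, -72.2, 152.2]
ee_rot: [-0.036, 0.939, 0.341, -0.012]
contact_force: [-0.3, 0.6, -0.6]
gripper_width: 23.4
grasp_force: 58.8
```

Call:
{"name": "servo_tool", "arguments": {
  "rows": [
    [[20, 0, 2.3, 1.9, 0, 0, 0], [20, 0, 4.6, 3.9, 0, 0, 0], [20, 0, 6.9, 5.8, 0, 0, 0], [20, 0, 9.2, 7.7, 0, 0, 0], [20, 0, 11.5, 9.7, 0, 0, 0], [20, 0, 13.8, 11.6, 0, 0, 0], [20, 0, 16.1, 13.5, 0, 0, 0], [20, 0, 18, 15.1, 0, 0, 0], [20, 0, 19.4, 16.3, 0, 0, 0], [20, 0, 20.2, 17, 0, 0, 0]]
  ]
}}

```text
clock: 12.02
position: [579.9, -45.9, 152.1]
ee_rot: [-0.037, 0.939, 0.341, -0.012]
contact_force: [1.6, 0.1, -1.3]
gripper_width: 23.3
grasp_force: 58.8
```

```bash
python3 - <<'E'
from h import *
s=arm.read_state();print(s["contact_force"]);plan(tcp(98,65),tool(H,40));print("edge x",98-(tcp(98,65)-s["position"])@X,"z",65-(tcp(98,65)-s["position"])[2])
t=np.ascontiguousarray(arm.get_image("top")[:,:,::-1])
a=cv2.resize(t[160:235,215:415],(800,300),interpolation=cv2.INTER_CUBIC)
b=cv2.resize(np.ascontiguousarray(arm.get_image("scene")[:,:,::-1])[130:190,280:440],(800,300),interpolation=cv2.INTER_CUBIC)
cv2.imwrite("pics/c5.png",np.vstack([a,b]))
E
```

```text
[ 1.57075889  0.12402436 -1.30695467]
shift [ 0.1 52.7 44.3] turn [-0.003  0.002  0.002] 0.2 clock 12.025
edge x 29.16203915364497 z 65.22125646258164
```

View pics/c5.png

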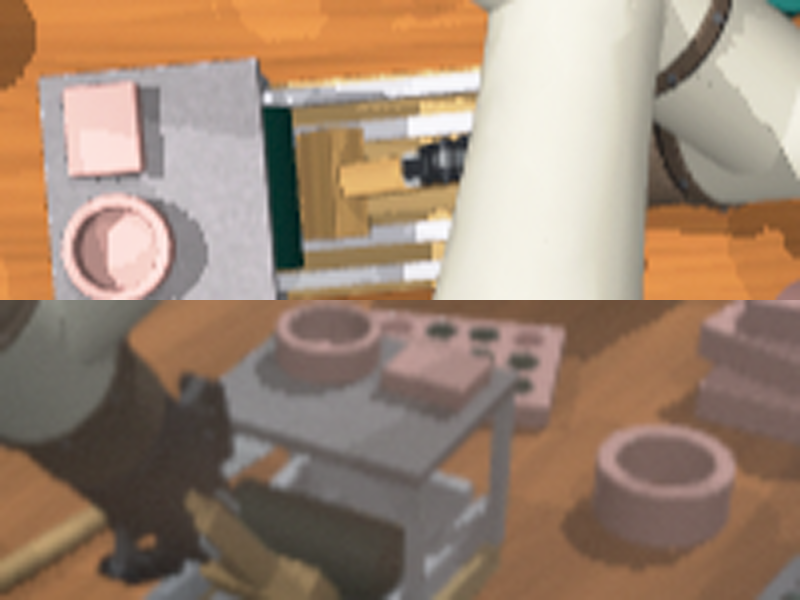

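The paddle edge is still against the billet (crop x≈300), which is entering under the roof. I continue, slower towards the crest.

Call:
{"name": "servo_tool", "arguments": {
  "rows": [
    [[20, 0, 1.2, 1, 0, 0, 0], [20, 0, 3, 2.5, 0, 0, 0], [20, 0, 5.3, 4.4, 0, 0, 0], [20, 0, 7.6, 6.4, 0, 0, 0], [20, 0, 9.9, 8.3, 0, 0, 0], [20, 0, 12.2, 10.2, 0, 0, 0], [20, 0, 14.5, 12.2, 0, 0, 0], [20, 0, 16.8, 14.1, 0, 0, 0], [20, 0, 18.8, 15.8, 0, 0, 0], [20, 0, 20.5, 17.2, 0, 0, 0]]
  ]
}}

```text
clock: 13.38
position: [577.8, -19.2, 152.0]
ee_rot: [-0.037, 0.939, 0.341, -0.012]
contact_force: [-0.3, -0.8, -1.3]
gripper_width: 23.1
grasp_force: 58.8
```

Call:
{"name": "servo_tool", "arguments": {
  "rows": [
    [[20, 0, 1.5, 1.3, 0, 0, 0], [20, 0, 3, 2.5, 0, 0, 0], [20, 0, 4.5, 3.8, 0, 0, 0], [20, 0, 6, 5, 0, 0, 0], [20, 0, 7.5, 6.3, 0, 0, 0], [20, 0, 9, 7.6, 0, 0, 0], [20, 0, 10.5, 8.8, 0, 0, 0], [20, 0, 12, 10, 0, 0, 0], [20, 0, 13.5, 11.3, 0, 0, 0], [20, 0, 15, 12.6, 0, 0, 0]]
  ]
}}

```text
clock: 14.62
position: [576.3, 0.3, 151.9]
ee_rot: [-0.037, 0.939, 0.341, -0.012]
contact_force: [-0.3, -0.7, -1.6]
gripper_width: 23.4
grasp_force: 58.8
```

Call:
{"name": "servo_tool", "arguments": {
  "rows": [
    [[20, 0, 1.2, 1, 0, 0, 0], [20, 0, 2.4, 2, 0, 0, 0], [20, 0, 3.6, 3, 0, 0, 0], [20, 0, 4.8, 4, 0, 0, 0], [20, 0, 6, 5, 0, 0, 0], [20, 0, 7.2, 6, 0, 0, 0], [20, 0, 8.4, 7, 0, 0, 0], [20, 0, 9.6, 8, 0, 0, 0], [20, 0, 10.8, 9, 0, 0, 0], [20, 0, 12, 10, 0, 0, 0]]
  ]
}}

```text
clock: 15.88
position: [575.1, 16.0, 151.9]
ee_rot: [-0.036, 0.939, 0.341, -0.012]
contact_force: [0.2, -0.0, -1.9]
gripper_width: 23.2
grasp_force: 58.8
```

```bash
python3 - <<'E'
from h import *
s=arm.read_state();print(s["contact_force"],s["gripper_width"]);plan(tcp(98,65),tool(H,40));print("edge x",98-(tcp(98,65)-s["position"])@X,"z",65-(tcp(98,65)-s["position"])[2])
b=cv2.resize(np.ascontiguousarray(arm.get_image("scene")[:,:,::-1])[125:200,290:390],(800,600),interpolation=cv2.INTER_CUBIC)
b=cv2.convertScaleAbs(b,alpha=1.8)
cv2.imwrite("pics/c6.png",b)
E
```

```text
[ 0.2012272  -0.02796827 -1.93373939] 23.164687601008715
shift [0.1 5.1 4.3] turn [-0.002  0.002  0.002] 0.2 clock 15.875
edge x 91.2981925280972 z 65.03478600372031
```

View pics/c6.png

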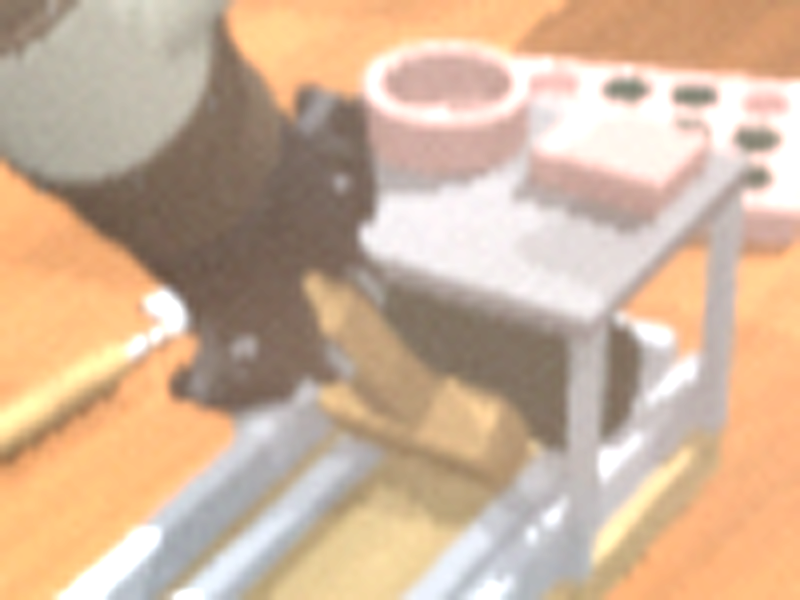

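The billet is at the crest with the paddle edge against it, its end face showing at crop (625,385) behind the post. I push the last few mm and check the end face's pixels numerically.

```bash
cat >> h.py <<'E'
def billet():
    im=arm.get_image("scene")[160:186,366:380].astype(int);m=im.max(2)<70   # window right of front post
    ys,xs=np.nonzero(m);print("dark",m.sum(),"max col",xs.max()+366 if len(xs) else None)
    for r in m[::2]:print("".join(".#"[int(v)] for v in r))
    for cx,cz in((120,73),(135,70)):
        a=np.linspace(0,6.28,60);q=proj("scene",[rack(cx+30*np.cos(t),-60,cz+30*np.sin(t)) for t in a]);print(cx,"end face u",q[:,0].min().round(1),q[:,0].max().round(1),"v",q[:,1].min().round(1),q[:,1].max().round(1))
E
python3 -c "from h import *;billet()"
```

```text
dark 0 max col None
..............
..............
..............
..............
..............
..............
..............
..............
..............
..............
..............
..............
..............
120 end face u 362.5 370.6 v 166.0 182.9
135 end face u 364.5 372.5 v 164.7 181.5
```

Call:
{"name": "servo_tool", "arguments": {
  "rows": [
    [[20, 0, 0.8, 0.7, 0, 0, 0], [20, 0, 1.6, 1.4, 0, 0, 0], [20, 0, 2.4, 2.1, 0, 0, 0], [20, 0, 3.2, 2.7, 0, 0, 0], [20, 0, 4, 3.4, 0, 0, 0], [20, 0, 4.8, 4, 0, 0, 0], [20, 0, 5.4, 4.5, 0, 0, 0], [20, 0, 5.8, 4.9, 0, 0, 0], [20, 0, 5.8, 4.9, 0, 0, 0], [20, 0, 5.8, 4.9, 0, 0, 0]]
  ]
}}

```text
clock: 17.23
position: [574.6, 23.3, 151.9]
ee_rot: [-0.036, 0.939, 0.341, -0.012]
contact_force: [0.5, 0.1, -0.4]
gripper_width: 23.5
grasp_force: 58.7
```

```bash
python3 -c "
from h import *;billet();s=arm.read_state();print(s['contact_force'],98-(tcp(98,65)-s['position'])@X)"
```

```text
dark 0 max col None
..............
..............
..............
..............
..............
..............
..............
..............
..............
..............
..............
..............
..............
120 end face u 362.5 370.6 v 166.0 182.9
135 end face u 364.5 372.5 v 164.7 181.5
[ 0.07983401  0.24681874 -0.55393297] 98.58828782551805
```

```bash
python3 - <<'E'
from h import *
c=cv2.resize(cv2.imread("pics/c6.png"),(100,75),interpolation=cv2.INTER_AREA)
im=arm.get_image("scene");cv2.imwrite("pics/s7.png",im[:,:,::-1])
for v in(168,172,176,180):
    print(v,"old",(c[v-125,66:92,2]/1.8).astype(int));print("    new",im[v,356:382,0])
E
```

```text
168 old [ 72  72  72  72  77  93 102 106 106  95  77  72  75  81 105 119 128 127
 130 141 141 130 109 106 110 123]
    new [ 74  73  71  74  74  93 103 105 109  97  76  74  73  75  73  79 107 125
 128 148 148 131 109 106 112 122]
172 old [ 73  72  72  72  77  97 110 112 109  94  77  72  73  83 108 115 125 140
 141 137 129 111 105 106 115 136]
    new [ 73  71  73  72  75  97 108 109 110  95  75  73  73  75  75  95 124 146
 151 137 130 110 107 107 114 137]
176 old [ 74  73  72  72  80 106 112 111 107  85  72  74  85 112 117 117 115 115
 110 107 106 107 106 107 117 138]
    new [ 86  74  74  73  80 109 111 109 107  85  74  73  79 100 112 118 116 114
 109 108 108 104 106 108 116 141]
180 old [113 100  81  78  83 106 112 111 109 110 115 124 138 140 126 115 107 109
 112 117 118 115 113 117 136 141]
    new [102 107 110 109 108 111 112 111 110 107 113 122 142 143 127 115 106 106
 111 117 117 116 113 117 137 147]
```

The end face moved about 2 px right and 1 px up while the paddle moved only 7 mm, which matches the crest-to-seat prediction, so the billet has dropped in. I retreat along the track.

Call:
{"name": "servo_tool", "arguments": {
  "rows": [
    [[20, 0, -4, -3.4, 0, 0, 0], [20, 0, -12, -10, 0, 0, 0], [20, 0, -25, -21, 0, 0, 0], [20, 0, -42, -35.3, 0, 0, 0], [20, 0, -60, -50.4, 0, 0, 0], [20, 0, -80, -67.1, 0, 0, 0], [20, 0, -100, -83.9, 0, 0, 0], [20, 0, -120, -100.7, 0, 0, 0], [20, 0, -135, -113.3, 0, 0, 0], [20, 0, -140, -117.5, 0, 0, 0]]
  ]
}}

```text
clock: 18.58
position: [588.6, -160.4, 152.1]
ee_rot: [-0.036, 0.939, 0.341, -0.012]
contact_force: [0.0, -0.2, -0.6]
gripper_width: 23.2
grasp_force: 58.8
```

```bash
python3 - <<'E'
from h import *
s=arm.read_state();print(s["position"],s["gripper_width"])
up=s["position"]+[0,0,120];plan(up,R.from_quat(s["ee_rot"]))
E
```

```text
[ 588.64894306 -160.36115538  152.10354115] 23.23343069248558
shift [ -0.3  76.9 -92.1] turn [0. 0. 0.] 0.0 clock 18.575
```

Call:
{"name": "servo_tool", "arguments": {
  "rows": [
    [[20, 0, 13, -15, 0, 0, 0], [20, 0, 32, -38, 0, 0, 0], [20, 0, 51, -61, 0, 0, 0], [20, 0, 70, -84, 0, 0, 0], [20, 0, 77, -92, 0, 0, 0], [20, 0, 77, -92, 0, 0, 0]]
  ]
}}

```text
clock: 19.32
position: [588.3, -158.1, 273.7]
ee_rot: [-0.037, 0.94, 0.34, -0.011]
contact_force: [-1.1, -0.4, -1.5]
gripper_width: 23.9
grasp_force: 58.8
```

```bash
python3 - <<'E'
from h import *
s=arm.read_state();print(s["position"],s["gripper_width"]);plan([600,-346,270],tool(89))
E
```

```text
[ 588.2675797  -158.07368771  273.69049746] 23.853301175906445
shift [   2.9 -147.  -117.7] turn [ 0.694 -0.028  0.093] 40.2 clock 19.325
```

Call:
{"name": "servo_tool", "arguments": {
  "rows": [
    [[20, 0, -14, -11, 0.07, -0.003, 0.01], [20, 1, -34, -27, 0.17, -0.007, 0.023], [20, 1, -54, -43, 0.27, -0.011, 0.036], [20, 1, -74, -59, 0.37, -0.015, 0.05], [20, 2, -94, -75, 0.47, -0.019, 0.063], [20, 2, -114, -91, 0.57, -0.023, 0.076], [20, 3, -132, -106, 0.64, -0.026, 0.086], [20, 3, -144, -115, 0.68, -0.028, 0.092], [20, 3, -147, -118, 0.694, -0.028, 0.093], [20, 3, -147, -118, 0.694, -0.028, 0.093]]
  ]
}}

```text
clock: 20.58
position: [599.4, -346.4, 267.6]
ee_rot: [0.009, 1.0, 0.001, -0.002]
contact_force: [0.1, -0.0, -1.5]
gripper_width: 23.0
grasp_force: 58.7
```

```bash
python3 - <<'E'
from h import *
s=arm.read_state();print(s["position"],s["contact_force"]);plan([600,-346,135],tool(89))
E
```

```text
[ 599.35533864 -346.37988013  267.63384788] [ 0.13533685 -0.03982244 -1.53793627]
shift [-1.200e+00  1.000e-01  1.326e+02] turn [ 0.002 -0.005 -0.001] 0.3 clock 20.575
```

Call:
{"name": "servo_tool", "arguments": {
  "rows": [
    [[20, 0, 0, 20, 0, 0, 0], [20, 0, 0, 55, 0, 0, 0], [20, 0, 0, 90, 0, 0, 0], [20, 0, 0, 115, 0, -0.004, 0], [20, 0, 0, 130, 0, -0.004, 0], [20, 0, 0, 134, 0, -0.004, 0], [20, 0, 0, 134, 0, -0.004, 0], [20, 0, 0, 134, 0, -0.004, 0]]
  ]
}}

```text
clock: 21.58
position: [600.0, -347.1, 136.2]
ee_rot: [0.009, 1.0, -0.0, 0.002]
contact_force: [-0.8, 0.6, -1.4]
gripper_width: 23.0
grasp_force: 58.7
```

Call:
{"name": "servo_tool", "arguments": {
  "rows": [
    [[20, 0, 0, 1, 0, 0, 0], [20, 0, 0, 2, 0, 0, 0], [20, 0, 0, 3, 0, 0, 0], [20, 0, 0, 4, 0, 0, 0], [20, 0, 0, 5, 0, 0, 0], [20, 0, 0, 6, 0, 0, 0], [20, 0, 0, 6, 0, 0, 0]]
  ]
}}

```text
clock: 22.45
position: [599.3, -346.7, 128.7]
ee_rot: [0.009, 1.0, 0.0, 0.001]
contact_force: [-0.1, 0.7, -0.9]
gripper_width: 23.4
grasp_force: 58.7
```

Call:
{"name": "servo_tool", "arguments": {
  "rows": [
    [[20, 0, 0, 1, 0, 0, 0], [20, 0, 0, 2, 0, 0, 0], [20, 0, 0, 3, 0, 0, 0], [20, 0, 0, 3, 0, 0, 0]]
  ]
}}

```text
clock: 22.95
position: [599.4, -346.8, 126.4]
ee_rot: [0.009, 1.0, 0.0, 0.001]
contact_force: [-1.5, 0.5, 1.2]
gripper_width: 23.2
grasp_force: 59.2
```

Call:
{"name": "servo_tool", "arguments": {
  "rows": [
    [[20, 0, 0, 0.7, 0, 0, 0], [20, 0, 0, 1.2, 0, 0, 0], [20, 0, 0, 1.2, 0, 0, 0]]
  ]
}}

```text
clock: 23.32
position: [599.4, -346.8, 126.3]
ee_rot: [0.009, 1.0, 0.0, 0.001]
contact_force: [-2.5, 2.0, 6.3]
gripper_width: 23.1
grasp_force: 59.8
```

Call:
{"name": "servo_tool", "arguments": {
  "rows": [
    [[28, 0, 0, 0, 0, 0, 0], [36, 0, 0, 0, 0, 0, 0], [50, 0, 0, 0, 0, 0, 0], [65, 0, 0, 0, 0, 0, 0], [65, 0, 0, 0, 0, 0, 0], [65, 0, 0, -20, 0, 0, 0], [65, 0, 0, -60, 0, 0, 0], [65, 0, 0, -110, 0, 0, 0], [65, 0, 0, -140, 0, 0, 0], [65, 0, 0, -140, 0, 0, 0]]
  ]
}}

```text
clock: 24.58
position: [600.3, -347.5, 268.4]
ee_rot: [0.009, 1.0, -0.001, 0.004]
contact_force: [0.4, -0.1, 0.6]
gripper_width: 65.1
grasp_force: 0.0
```

```bash
python3 - <<'E'
from h import *
t=np.ascontiguousarray(arm.get_image("top")[:,:,::-1]);s=np.ascontiguousarray(arm.get_image("scene")[:,:,::-1]);w=np.ascontiguousarray(arm.get_image("wrist")[:,:,::-1])
r=lambda im,x,y,w,h,W,H:cv2.resize(im[y:y+h,x:x+w],(W,H),interpolation=cv2.INTER_CUBIC)
a=cv2.convertScaleAbs(r(s,310,125,80,60,400,300),alpha=1.7)
cv2.imwrite("pics/end.png",np.vstack([np.hstack([a,r(s,140,170,240,180,400,300)]),np.hstack([r(w,0,0,640,400,480,300),r(t,380,140,100,94,320,300)])]))
E
```

```text
(no output)
```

View pics/end.png

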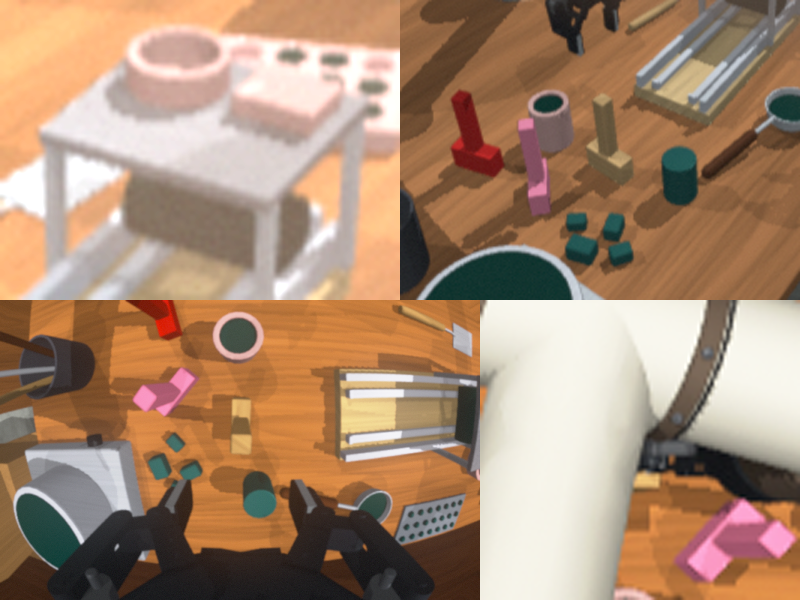

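The last view shows the paddle upright on the bare bench at crop (610,140), the bystanders unmoved, and the billet under the roof. I check its seat numerically.

```bash
python3 - <<'E'
from h import *
im=arm.get_image("scene").astype(int);old=cv2.imread("pics/s7.png")[:,:,::-1].astype(int)
print("diff to pre-retreat, end face",abs(im-old)[164:178,366:376].mean())
a=np.linspace(0,2*np.pi,361)
for yy in(-30,0,30):
    r=[]
    for cx,cz in((115,72.5),(120,73),(135,70)):
        q=proj("scene",[rack(cx+30*np.cos(t),yy,cz+30*np.sin(t)) for t in a]);i=q[:,1].argmax();r.append(q[i].round(1).tolist())
    u=int(round(r[2][0]));print(yy,r,"col",u,im[160:186,u,0].tolist())
E
```

```text
diff to pre-retreat, end face 3.1857142857142855
-30 [[355.7, 181.2], [356.4, 180.4], [358.4, 179.0]] col 358 [130, 130, 129, 115, 101, 98, 87, 79, 77, 78, 76, 76, 76, 78, 77, 78, 76, 80, 91, 106, 113, 116, 120, 121, 117, 114]
0 [[348.1, 178.7], [348.8, 177.9], [350.9, 176.5]] col 351 [127, 115, 102, 96, 87, 77, 78, 78, 78, 79, 77, 78, 78, 77, 77, 80, 90, 102, 108, 112, 119, 125, 128, 124, 115, 108]
30 [[340.6, 176.2], [341.3, 175.4], [343.4, 174.1]] col 343 [99, 89, 82, 80, 79, 79, 78, 80, 76, 77, 79, 76, 78, 83, 98, 106, 107, 108, 108, 110, 116, 121, 121, 113, 106, 108]
```

```bash
python3 -c "
from bench import arm;print(arm.job_done())"
```

```text
the job is handed in; nothing more can be done
None
```

The billet was rolled over the ramp with the paddle and measures as seated in the camera image, the paddle stands upright on the bench and is released, the other things look unmoved, and the job was handed in at about 25 s.

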